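# Run the soil pellets through the bench analyser

## Task

Get the soil analyser ready and start it: lift the steel check standard out of the sample tray and put it back upright in its black holder, and stand every pellet cup on the bench upright and fully home in a pocket of the tray, one to a pocket. Then pull the locating pin out of its parking hole and slide the tray under the measuring head with the pin in its bore, its tip riding on the plate, until the pin drops fully home into the hidden measuring hole; only then press the start button all the way in and let it go. Leave the other things on the bench alone.

Things in the scene. Friction and masses are not known exactly. Their poses are not given: they have to be found in the camera images.
- analyser: Soil analyser, fixed: aluminium slide base, white measuring head over its far part. Origin: on the bench under the axis of the pin's parking hole; x along the slide to the head. Base x -56..386, y -50..50 mm; plate top 18 mm above the bench. On the line y=0 two blind holes, 13 mm wide, 15 deep: the parking hole at x=0 and the unmarked measuring hole, hidden, anywhere in x 146..172
- slide_mid (a point): Point on the slide's plate on its middle line, 120 mm from the parking hole, 18 mm above the bench. Two gib rails (30 mm high, to 50 mm either side) reach over the tray's side flanges: the tray can only slide along x, 0.75 mm play a side; low stops let it go from 1.5 mm behind its parking place to 184 mm ahead. Sliding takes about 2 to 5 N
- head_mouth (a point): Middle of the lower edge of the measuring head's entrance, 68 mm above the bench, at analyser x = 214 mm. The head is a bridge 150 mm long and 116 mm wide; its top is 105 mm above the bench; a round detector can, 54 mm wide, stands on it 97 mm past the entrance, up to 151 mm. Cups pass below with 8 mm to spare
- tray: Grey sample tray in the slide, parked at the start. Origin: underside, on the axis of the pin's bore, x to the head. Reaches x -50..194 mm, 60 mm wide, 16 thick (flanges 76 wide, 6 thick), 0.35 kg. Parked: origin over the parking hole, 18 mm above the bench. Bore 11 mm wide, its steel bush 28 mm wide, 30 mm up from the underside. Pockets at x = 66, 102, 138, 174
- lug (a point): Top middle of the lug at the tray's rear end, to push or pinch: an upright plate 8 mm thick along the slide (tray x -50..-42), 40 mm wide, rising from the tray's top (16 mm above the underside) to 46 mm
- pocket1 (a point): Centre of the floor of pocket 1 of the tray (pocket 1 is nearest the pin): a round blind pocket 30 mm wide, 10 mm deep; its floor is 6 mm above the tray's underside, its mouth 16 mm
- pocket2 (a point): Centre of the floor of pocket 2 of the tray (pocket 1 is nearest the pin): a round blind pocket 30 mm wide, 10 mm deep; its floor is 6 mm above the tray's underside, its mouth 16 mm
- pocket3 (a point): Centre of the floor of pocket 3 of the tray (pocket 1 is nearest the pin): a round blind pocket 30 mm wide, 10 mm deep; its floor is 6 mm above the tray's underside, its mouth 16 mm
- pocket4 (a point): Centre of the floor of pocket 4 of the tray (pocket 1 is nearest the pin): a round blind pocket 30 mm wide, 10 mm deep; its floor is 6 mm above the tray's underside, its mouth 16 mm
- pin: Loose locating pin, 92 mm long, 0.12 kg, upright in the tray's bore. Origin: its tip; z up. Steel shank 10 mm wide to 42 mm, bevelled tip; collar 25 mm wide to 47; black grip 22 mm wide to 92. Home in a hole: tip 6 mm above the bench, collar on the bush, tray locked. Riding on the plate: tip at 18 mm. Let go, it stays upright in the bore and falls by its own weight when slid slowly over a hole
- cup1: A white pellet cup (may be absent): a cylinder 27 mm wide, 36 mm high, 40 g, foot bevelled, with a brown pressed soil pellet in its top face. Origin: centre of the underside; z up out of the pellet face. Stands upright on the bench at the start. All alike; any pocket will do; seated, its underside lies on the pocket's floor, its top 42 mm above the tray's underside
- cup2: A white pellet cup (may be absent): a cylinder 27 mm wide, 36 mm high, 40 g, foot bevelled, with a brown pressed soil pellet in its top face. Origin: centre of the underside; z up out of the pellet face. Stands upright on the bench at the start. All alike; any pocket will do; seated, its underside lies on the pocket's floor, its top 42 mm above the tray's underside
- cup3: A white pellet cup (may be absent): a cylinder 27 mm wide, 36 mm high, 40 g, foot bevelled, with a brown pressed soil pellet in its top face. Origin: centre of the underside; z up out of the pellet face. Stands upright on the bench at the start. All alike; any pocket will do; seated, its underside lies on the pocket's floor, its top 42 mm above the tray's underside
- cup4: A white pellet cup (may be absent): a cylinder 27 mm wide, 36 mm high, 40 g, foot bevelled, with a brown pressed soil pellet in its top face. Origin: centre of the underside; z up out of the pellet face. Stands upright on the bench at the start. All alike; any pocket will do; seated, its underside lies on the pocket's floor, its top 42 mm above the tray's underside
- standard: The steel check standard: a disc 27 mm wide, bevelled at the foot, and 22 mm high with a neck 12 mm wide and a black grip on top, 22 mm wide, from 40 to 62 mm up; 62 mm high in all, 0.12 kg. Origin: centre of the underside. At the start it stands in pocket 3 of the tray; it is too tall to pass under the head
- holder: Holder of the check standard, fixed on the bench: a black block 60 x 60 mm, 18 mm high, with one round recess in the middle of its top. Origin: centre of the underside
- holder_hole0 (a point): Centre of the mouth of the holder's recess, 18 mm above the bench: 30 mm wide, 10 mm deep
- start (a joint): The start button: 0 m when out, 0.006 m fully in; a spring of 5 N brings it back. The analyser takes it as pressed beyond 0.004 m
- start_top (a point): Top centre of the start button, a small round black button 20 mm wide in a grey housing on the top of the measuring head, near its entrance on the right; press straight down
- timer: A small white bench timer, 68 x 62 x 18 mm, a bystander. Origin: centre of the underside
- marker: A black marker pen, 12 x 140 x 14 mm, lying on the bench, a bystander. Origin: centre of the underside
- petri: A tan petri dish, 84 mm wide, 16 mm high, a bystander. Origin: centre of the underside

How it is judged (in metres and radians):
On the way, in this order (a step that is already met when the one before it is completed fails the run):
1. the check standard stands in its holder and every cup is fully home in a pocket of the tray (horizontal distance between standard and holder_hole0 below 0.004 m and z of standard in the frame of holder_hole0 below -0.007 m and angle between each of standard, cup1, cup2, cup3, cup4's own z axis and vertical below 0.12 rad and ((horizontal distance between cup1 and pocket1 below 0.004 m and z of cup1 in the frame of pocket1 below 0.003 m) or (horizontal distance between cup1 and pocket2 below 0.004 m and z of cup1 in the frame of pocket2 below 0.003 m) or (horizontal distance between cup1 and pocket3 below 0.004 m and z of cup1 in the frame of pocket3 below 0.003 m) or (horizontal distance between cup1 and pocket4 below 0.004 m and z of cup1 in the frame of pocket4 below 0.003 m)) and ((horizontal distance between cup2 and pocket1 below 0.004 m and z of cup2 in the frame of pocket1 below 0.003 m) or (horizontal distance between cup2 and pocket2 below 0.004 m and z of cup2 in the frame of pocket2 below 0.003 m) or (horizontal distance between cup2 and pocket3 below 0.004 m and z of cup2 in the frame of pocket3 below 0.003 m) or (horizontal distance between cup2 and pocket4 below 0.004 m and z of cup2 in the frame of pocket4 below 0.003 m)) and ((horizontal distance between cup3 and pocket1 below 0.004 m and z of cup3 in the frame of pocket1 below 0.003 m) or (horizontal distance between cup3 and pocket2 below 0.004 m and z of cup3 in the frame of pocket2 below 0.003 m) or (horizontal distance between cup3 and pocket3 below 0.004 m and z of cup3 in the frame of pocket3 below 0.003 m) or (horizontal distance between cup3 and pocket4 below 0.004 m and z of cup3 in the frame of pocket4 below 0.003 m)) and ((horizontal distance between cup4 and pocket1 below 0.004 m and z of cup4 in the frame of pocket1 below 0.003 m) or (horizontal distance between cup4 and pocket2 below 0.004 m and z of cup4 in the frame of pocket2 below 0.003 m) or (horizontal distance between cup4 and pocket3 below 0.004 m and z of cup4 in the frame of pocket3 below 0.003 m) or (horizontal distance between cup4 and pocket4 below 0.004 m and z of cup4 in the frame of pocket4 below 0.003 m))), for 0.2 s.
2. the tray is under the head with the pin dropped fully home into the measuring hole, the cups still in their pockets (x of tray in the frame of analyser above 0.14 m and z of pin in the frame of analyser below 0.009 m and horizontal distance between pin and tray below 0.003 m and angle between each of cup1, cup2, cup3, cup4's own z axis and vertical below 0.12 rad and ((horizontal distance between cup1 and pocket1 below 0.004 m and z of cup1 in the frame of pocket1 below 0.003 m) or (horizontal distance between cup1 and pocket2 below 0.004 m and z of cup1 in the frame of pocket2 below 0.003 m) or (horizontal distance between cup1 and pocket3 below 0.004 m and z of cup1 in the frame of pocket3 below 0.003 m) or (horizontal distance between cup1 and pocket4 below 0.004 m and z of cup1 in the frame of pocket4 below 0.003 m)) and ((horizontal distance between cup2 and pocket1 below 0.004 m and z of cup2 in the frame of pocket1 below 0.003 m) or (horizontal distance between cup2 and pocket2 below 0.004 m and z of cup2 in the frame of pocket2 below 0.003 m) or (horizontal distance between cup2 and pocket3 below 0.004 m and z of cup2 in the frame of pocket3 below 0.003 m) or (horizontal distance between cup2 and pocket4 below 0.004 m and z of cup2 in the frame of pocket4 below 0.003 m)) and ((horizontal distance between cup3 and pocket1 below 0.004 m and z of cup3 in the frame of pocket1 below 0.003 m) or (horizontal distance between cup3 and pocket2 below 0.004 m and z of cup3 in the frame of pocket2 below 0.003 m) or (horizontal distance between cup3 and pocket3 below 0.004 m and z of cup3 in the frame of pocket3 below 0.003 m) or (horizontal distance between cup3 and pocket4 below 0.004 m and z of cup3 in the frame of pocket4 below 0.003 m)) and ((horizontal distance between cup4 and pocket1 below 0.004 m and z of cup4 in the frame of pocket1 below 0.003 m) or (horizontal distance between cup4 and pocket2 below 0.004 m and z of cup4 in the frame of pocket2 below 0.003 m) or (horizontal distance between cup4 and pocket3 below 0.004 m and z of cup4 in the frame of pocket3 below 0.003 m) or (horizontal distance between cup4 and pocket4 below 0.004 m and z of cup4 in the frame of pocket4 below 0.003 m))), for 0.2 s.
3. the start button is pressed beyond 4 mm (value of joint start above 0.004 m), for 0.05 s.
At the end, for the whole second after the job is handed in: standard upright in its holder and each cup upright in a pocket (4 mm off centre, 3 mm off the floor at most); tray over 140 mm along from its parking place, pin in its bore with the tip under 9 mm above the bench, so in the measuring hole; button out, all at rest (all of step 2 and horizontal distance between standard and holder_hole0 below 0.004 m and z of standard in the frame of holder_hole0 below -0.007 m and angle between standard's own z axis and vertical below 0.12 rad and value of joint start below 0.002 m and linear speed of each of tray, pin below 0.01 m/s); the robot touches nothing.
It fails at once if the start button is pressed before the pin locks the tray in the measuring hole (value of joint start above 0.003 m and not (x of tray in the frame of analyser above 0.14 m and z of pin in the frame of analyser below 0.009 m and horizontal distance between pin and tray below 0.003 m)).
It fails at once if a bystander (timer, marker or petri dish) is moved more than 3 cm (distance of any of timer, marker, petri from where it was at the start of the episode above 0.03 m).
Of cup1, cup2, cup3, cup4 only 2 to 4 are there at a start; the rules pass over those that are not, and their reading is None.
At some moment in a run one of cup1, cup2, cup3, cup4 may be knocked a few centimetres aside while the robot is not near it.
It also fails if it takes over 210 s, if anything falls off the work surface, if the arm or the gripper's body presses on something with over 40 N, if the wrist force passes 120 N, or if a joint passes its speed limit or range.

## Robot

A 7-joint arm with a two-finger parallel gripper is mounted at the origin on a cart in front of the work surface, level with it; the furniture and walls round the work are solid. World frame = base frame: x ahead of the robot, y to its left, z up, the work surface at z = 0. Lengths are in mm, angles in rad, forces in N, time in s.
With the tool pointing down it reaches from about 425 to 975 mm from the base axis. Payload 16.7 kg.
Tool frame: the origin (TCP) lies at the very end of the fingers, on their centre line; the grasp point (between the pads) lies 19 mm behind it; z points along the fingers, y is the line along which they close (so a half turn about z gives the same grasp; the last joint's range is limited). The gripper opens to 85 mm and grips with 20 to 120 N. Pads are 22 mm wide; open, the fingers measure 114 mm over their backs; the gripper's body (76 mm by 85 mm) begins 54 mm behind the grasp point. The pads swing forward as they close: fully open they stand 13 mm farther back than shut.
Start: joints at [1.056, 0.426, 0.074, 1.606, -0.034, 1.111, -0.067], TCP at [241.412, -630.315, 231.302] pointing down, gripper open.
Joint ranges: [-2.85, 2.85], [-0.5, 2.14], [-1.23, 1.37], [0.21, 2.46], [-1.02, 4.16], [0.16, 2.05], [-2.73, 2.73]. Speed limits (rad/s): [1.89, 1.89, 2.39, 2.39, 3.01, 3.01, 3.01].

## Interface

Orientations are given as a unit quaternion [x, y, z, w].
In Python, from cell import bot gives the robot as it stands. Calls block until the motion is done:
- bot.movep(position, orientation): joint-space move of the TCP to a pose.
- bot.movel(position, frame=None, feed=150, until_force=None): straight line of the TCP; frame=None keeps the orientation; feed is the mean speed in mm/s. With until_force (N) it stops when the force on the tool has changed by that much, and returns True; else False.
- bot.move_joints(angles): joint-space move.
- bot.set_gripper(opening, effort=None): finger opening in mm; effort is the grip in N (None keeps the last); returns when the fingers have stopped.
- bot.dwell(seconds).
- bot.ik(position, orientation): joint angles nearest the present ones, or None.
- bot.read_state(): the state.
- bot.capture(name): name is "scene" or "top" or "wrist"; returns a dict with "color" (384x512x3 uint8, blue, green, red), "fx", "fy", "cx", "cy" (pixels), "eye" and "attitude" of the camera in the world. Camera axes: x right, y down, z forward; pixel columns grow to the right and rows downward; lengths in mm; the calibration is good to about 2 mm. A picture is of the moment at which its call begins. There is no depth.
A pose or a line that the arm cannot do raises bot.Unreachable and nothing moves.
- bot.hand_in(): hands the job in; it is judged then, once.
The state is a dict: "t": time; "qpos": joint angles; "dq": joint speeds; "joint_efforts": joint torques, N m; "position": TCP position; "tcp_rot": TCP orientation; "force": force on the tool from outside, world axes, zero at the start; "ft_torque": the same for the moment, N m; "opening": finger opening in mm; "grasp_force": force on a finger pad.
Only numpy, scipy, OpenCV 4.12 (cv2) and the standard library are available. Lean on these libraries where they do the work, as an engineer would, in place of code of your own. Each camera call takes 0.05 s, during which the arm holds its last target. There are 200 camera calls.

## Working session

There is one attempt and no reset: what is moved stays moved. The work goes in short steps, each a Python script; the robot and the scene stay as the last script left them, time stands still between calls to the robot, and variables do not carry over. Pictures are saved under pics/ and viewed, at most 14 in all, crops included, and the job is handed in when it is done.

```bash
ls; mkdir -p pics
python3 - <<'E'
from cell import bot
import cv2,numpy as np
for n in("scene","top"):
    c=bot.capture(n); cv2.imwrite(f"pics/{n}0.png",c["color"]); print(n,{k:np.round(v,3).tolist() if not np.isscalar(v) else v for k,v in c.items() if k!="color"})
print(bot.read_state())
E
```

```text
cell.py
pics
scene {'fx': 401.76306134456667, 'fy': 401.76306134456667, 'cx': 254.0408129000144, 'cy': 192.34755591108308, 'eye': [-221.964, 840.423, 630.678], 'attitude': [-0.284, 0.793, -0.503, 0.193]}
top {'fx': 367.5008336544227, 'fy': 367.5008336544227, 'cx': 252.69813157955338, 'cy': 186.06458349991848, 'eye': [270.101, -77.083, 1337.057], 'attitude': [0.746, -0.656, 0.074, -0.085]}
{'t': 0.1, 'qpos': array([ 1.05549913,  0.42668417,  0.07387278,  1.60656552, -0.03412706,
        1.11078332, -0.0671139 ]), 'dq': array([-0.00165164, -0.00133427,  0.00057924, -0.0012795 , -0.00161664,
        0.00083158, -0.00042267]), 'joint_efforts': array([ 9.96991235e-03, -9.51529598e+01,  3.77252653e+00, -4.64400780e+01,
        1.97628199e-02,  6.54612231e-03, -2.66508927e-06]), 'position': array([ 241.27923734, -630.00083977,  230.6614539 ]), 'tcp_rot': array([ 9.83327389e-01,  1.81843059e-01, -1.40755522e-04, -5.73171344e-04]), 'force': array([ 0.42911656, -0.05013889, -0.03550802]), 'ft_torque': array([ 0.00764681,  0.00650254, -0.02577944]), 'grasp_force': 0.0, 'opening': 85.24068824812437}
```

View pics/top0.png

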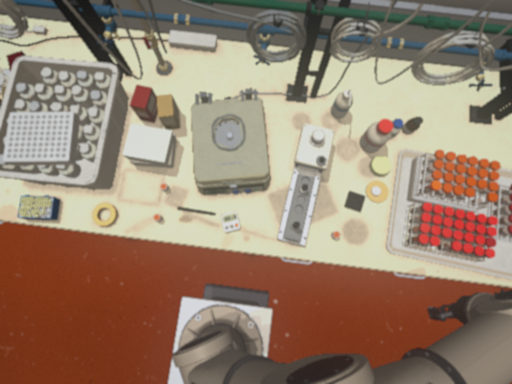

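View pics/scene0.png

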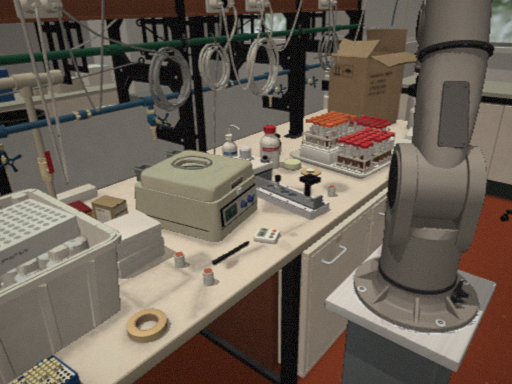

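Top view: the analyser runs from (292,240) to the head at (313,150). Cups are at about (166,187), (158,218) and (336,236), the holder at (355,201), and the timer at (231,222). I'll enlarge the work area.

```bash
cat > h.py <<'E'
from cell import bot
import cv2,numpy as np
from scipy.spatial.transform import Rotation as R
def ray(c,u,v):
    return np.array(c["eye"],float),R.from_quat(c["attitude"]).apply([(u-c["cx"])/c["fx"],(v-c["cy"])/c["fy"],1])
def pt(c,u,v,z):
    e,d=ray(c,u,v); return e+d*(z-e[2])/d[2]
def proj(c,p):
    q=R.from_quat(c["attitude"]).inv().apply(np.array(p,float)-c["eye"]); return np.array([c["fx"]*q[0]/q[2]+c["cx"],c["fy"]*q[1]/q[2]+c["cy"]])
E
python3 - <<'E'
from h import *
c=bot.capture("top")
im=c["color"][110:260,140:400]
cv2.imwrite("pics/top_crop.png",cv2.resize(im,None,fx=3,fy=3,interpolation=cv2.INTER_CUBIC))
for n,u,v,z in[("cupA",166,187,36),("cupB",158,218,36),("cupC",336,236,36),("holder",355,201,18),("rear",292,243,18),("canTop",317,138,151),("timer",231,222,18),("std",303,189,80)]: print(n,pt(c,u,v,z).round(0))
E
```

```text
cupA [522. 274.  36.]
cupB [407. 282.  36.]
cupC [ 424. -352.   36.]
holder [ 562. -414.   18.]
rear [ 382. -202.   18.]
canTop [ 735. -237.  151.]
timer [428.  24.  18.]
std [ 568. -215.   80.]
```

View pics/top_crop.png

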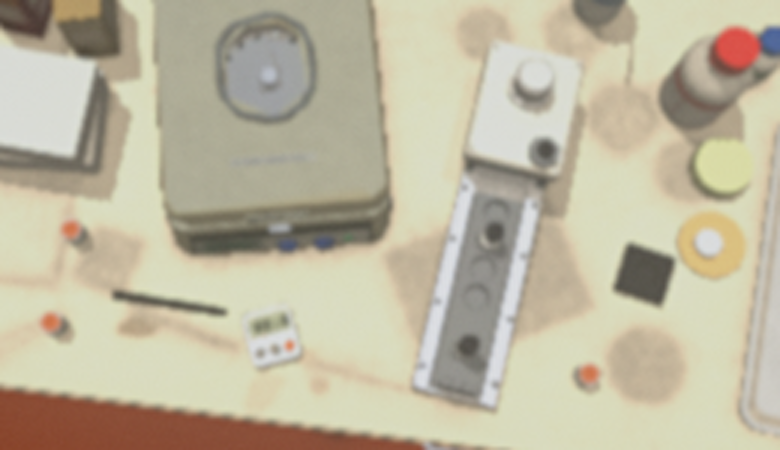

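The enlarged view (x3, offset 140,110) shows the following:
- **Pin:** (467,345).
- **Pockets:** along the tray, with the standard at (493,232).
- **Button:** (545,152).
- **Orange-topped cups:** (71,231), (52,324) and (588,374).
- **Holder:** (644,273).
- **Unclear:** a tan disc with a white spot at (709,242).

I'll use the wrist camera for a closer look.

```bash
cat >> h.py <<'E'
def q(yaw): return (R.from_euler('z',yaw)*R.from_euler('x',np.pi)).as_quat()
def grab(name):
    c=bot.capture("wrist"); cv2.imwrite(f"pics/{name}.png",c["color"]); np.save(f"pics/{name}.npy",c,allow_pickle=True); return c
def load(name): return np.load(f"pics/{name}.npy",allow_pickle=True).item()
E
python3 - <<'E'
from h import *
for n,p in[("w_r",(480,-380,420)),("w_s",(470,-220,420)),("w_l",(450,240,420))]:
    bot.movep(p,q(0.0)); c=grab(n); s=bot.read_state()
    print(n,s["t"],s["position"].round(1),np.round(c["eye"],1),R.from_quat(c["attitude"]).as_matrix().round(2).tolist(),c["fx"])
cv2.imwrite("pics/all.png",cv2.resize(np.vstack([np.hstack([load("w_r")["color"],load("w_s")["color"]])]),(800,300)))
E
```

```text
w_r 1.6667 [ 479.2 -381.   419.3] [ 554.4 -381.3  562.3] [[0.0, -0.96, -0.3], [-1.0, -0.0, 0.0], [-0.0, 0.3, -0.96]] 334.1946379734261
w_s 2.4 [ 469.8 -220.9  419.9] [ 544.8 -220.5  563.1] [[0.0, -0.96, -0.29], [-1.0, -0.0, -0.0], [-0.0, 0.29, -0.96]] 334.1946379734261
w_l 4.1333 [450.6 238.9 419.9] [525.8 238.5 562.9] [[-0.0, -0.96, -0.29], [-1.0, 0.0, 0.0], [-0.0, 0.29, -0.96]] 334.1946379734261
```

View pics/w_r.png

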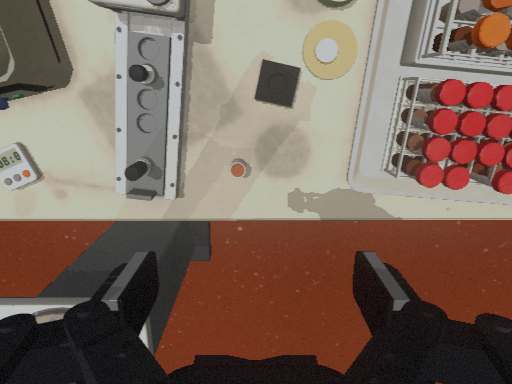

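View pics/w_l.png

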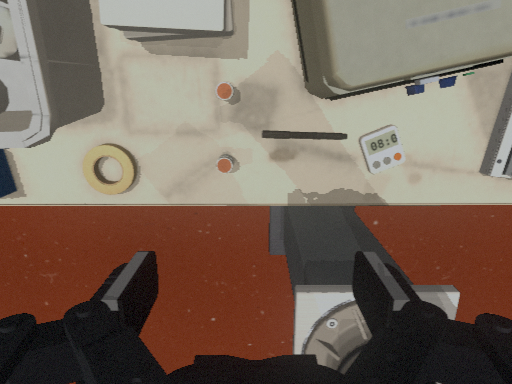

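View pics/w_s.png

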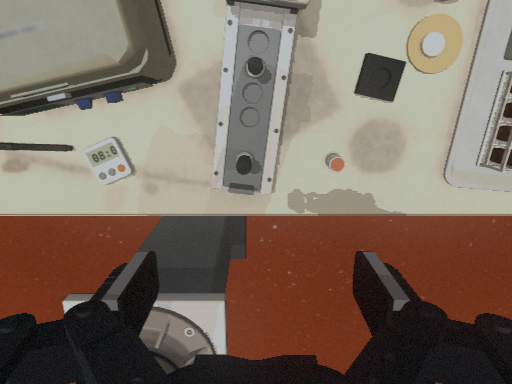

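The petri's white spot is about 37 mm wide and flat, so it is not a cup. That leaves three cups: w_r (238,169), and w_l (225,91) and (226,164). In w_s the pockets are at (250,117), (253,93) and (258,42), the pin at (244,163) and the holder at (380,77).

Next I'll take close views from standard hover poses, so that any calibration bias cancels.

Run:
```python
from h import *
c=load("w_s")
for n,u,v,z in[("p1",250,117,34),("p2",253,93,34),("p4",258,42,34),("holder",380,77,18),("cupC",336,163,36)]: print(n,pt(c,u,v,z).round(1))
l=load("w_l")
for u,v in[(225,91),(226,164)]: print(pt(l,u,v,36).round(1))
p1=pt(c,250,117,34)
ims=[]
for n,p in[("c_h",pt(c,380,77,18)),("c_p1",p1),("c_p2",pt(c,253,93,34)),]:
    bot.movep((p[0],p[1],190),q(0)); bot.dwell(.2); ims.append(grab(n)["color"][:260])
print(bot.read_state()["t"])
cv2.imwrite("pics/c3.png",cv2.resize(np.vstack(ims[:2]),(590,600)))
```

```text
p1 [ 504.1 -212.5   34. ]
p2 [ 539.8 -217.2   34. ]
p4 [ 610.9 -224.5   34. ]
holder [ 563.5 -413.    18. ]
cupC [ 432.2 -350.4   36. ]
[523.5 284.1  36. ]
[411.2 285.5  36. ]
8.4917
```

View pics/c3.png

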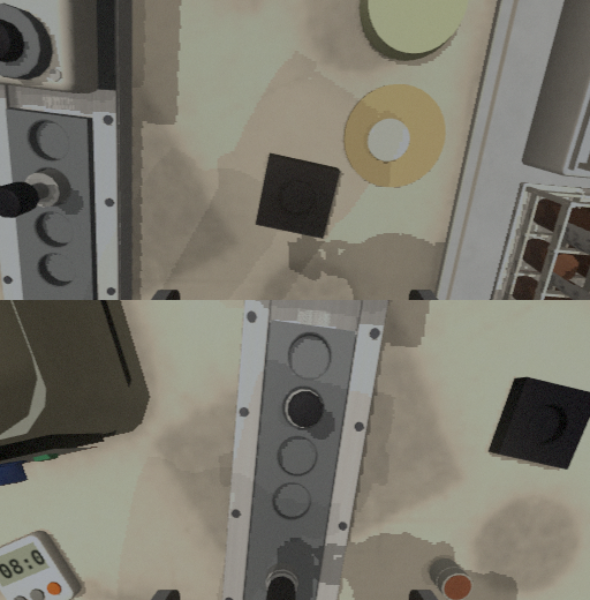

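The close view shows pocket 1 at about (253,173) and pocket 2 at (257,135) in c_p1, and the holder recess at about (259,170) in c_h. I'll refine these by fitting circles.

```bash
cat >> h.py <<'E'
def circles(c,roi,rmin,rmax,p2=12):
    u0,v0,u1,v1=roi; g=cv2.cvtColor(c["color"][v0:v1,u0:u1],cv2.COLOR_BGR2GRAY)
    g=cv2.normalize(cv2.resize(cv2.GaussianBlur(g,(3,3),0),None,fx=4,fy=4,interpolation=cv2.INTER_CUBIC),None,0,255,cv2.NORM_MINMAX)
    r=cv2.HoughCircles(g,cv2.HOUGH_GRADIENT,1.5,60,param1=80,param2=p2*2,minRadius=int(4*rmin),maxRadius=int(4*rmax))
    return [] if r is None else [(u0+(x+.5)/4-.5,v0+(y+.5)/4-.5,k/4) for x,y,k in r[0]]
def pellet(c):
    hsv=cv2.cvtColor(c["color"],cv2.COLOR_BGR2HSV); m=cv2.inRange(hsv,(0,110,60),(16,255,255)); m[230:]=0
    n,_,st,ce=cv2.connectedComponentsWithStats(m)
    return [(*ce[i],st[i,4],*pt(c,*ce[i],36)[:2].round(1)) for i in range(1,n) if 60<st[i,4]<800]
E
python3 - <<'E'
from h import *
for n,roi,a,b in[("c_p1",(222,20,310,200),14,19),("c_p2",(215,50,310,230),14,19),("c_h",(225,135,295,205),12,19)]:
    c=load(n); z=18 if n=="c_h" else 34
    for u,v,r in circles(c,roi,a,b): print(n,round(u,1),round(v,1),round(r,1),pt(c,u,v,z).round(1))
    print(pellet(c))
c=load("c_h"); g=cv2.cvtColor(c["color"],cv2.COLOR_BGR2GRAY); m=(g<70).astype(np.uint8); m[:,:215]=0;m[:,305:]=0;m[:120]=0;m[210:]=0
k=max(cv2.findContours(m,0,2)[0],key=cv2.contourArea); r=cv2.minAreaRect(k); print(r,pt(c,*r[0],18).round(1))
for n in("w_s","w_l"): print(n,pellet(load(n)))
E
```

```text
c_p1 263.1 92.2 17.9 [ 577.2 -220.5   34. ]
c_p1 257.4 134.6 17.3 [ 541.1 -215.8   34. ]
c_p1 267.9 47.2 18.8 [ 612.7 -224.3   34. ]
c_p1 251.8 173.9 16.0 [ 505.1 -210.7   34. ]
[]
c_p2 259.4 141.7 15.4 [ 569.6 -221.4   34. ]
c_p2 253.4 170.2 15.8 [ 543.4 -216.1   34. ]
c_p2 263.9 90.3 17.6 [ 613.5 -225.1   34. ]
c_p2 288.3 193.8 18.8 [ 520.8 -248.7   34. ]
c_p2 242.2 76.8 15.8 [ 624.4 -206.6   34. ]
[]
c_h 269.8 188.1 16.3 [ 546.4 -427.2   18. ]
c_h 275.8 161.8 17.1 [ 572.7 -432.6   18. ]
[(np.float64(491.24074074074076), np.float64(225.07407407407408), np.int32(162), np.float64(515.1), np.float64(-639.3))]
((257.9024353027344, 169.6219482421875), (62.78888702392578, 62.99842071533203), 12.094758033752441) [ 564.9 -415.4   18. ]
w_s [(np.float64(336.97037037037035), np.float64(164.06666666666666), np.int32(135), np.float64(430.4), np.float64(-352.1))]
w_l [(np.float64(223.88198757763976), np.float64(90.6024844720497), np.int32(161), np.float64(524.1), np.float64(285.8)), (np.float64(223.79850746268656), np.float64(165.06716417910448), np.int32(134), np.float64(409.5), np.float64(289.1))]
```

```bash
cat >> h.py <<'E'
YAW=np.radians(-6.9); D=np.array([np.cos(YAW),np.sin(YAW)])
MID=np.array([559.0,-217.8])  # tray x=120 (parked), from the pocket circles
def an(x,y=0): return MID+(x-120)*D+y*np.array([-D[1],D[0]])
def go(xy,z,yaw=0): bot.movep((xy[0],xy[1],z),q(yaw))
def lin(xy,z,feed=150,uf=None): return bot.movel((xy[0],xy[1],z),feed=feed,until_force=uf)
E
python3 - <<'E'
from h import *
for x in (0,66,102,138,174): print(x,an(x).round(1))
g=an(138)
bot.set_gripper(48,40); go(g,120,YAW); lin(g,56,100); bot.set_gripper(10,40)
s=bot.read_state(); print("grip",s["opening"],s["grasp_force"],s["position"].round(1),s["force"].round(1))
lin(g,130,80); bot.dwell(.2); grab("g_std"); s=bot.read_state(); print(s["opening"],s["t"],s["position"].round(1),s["force"].round(1))
E
```

```text
0 [ 439.9 -203.4]
66 [ 505.4 -211.3]
102 [ 541.1 -215.6]
138 [ 576.9 -220. ]
174 [ 612.6 -224.3]
grip 20.50911776732544 39.02611881494522 [ 577.4 -220.2   56.8] [-1.1 -0.7  6.9]
20.6290906854663 11.8417 [ 576.7 -219.9  129.6] [ 0.2  0.4 -1.8]
```

View pics/g_std.png

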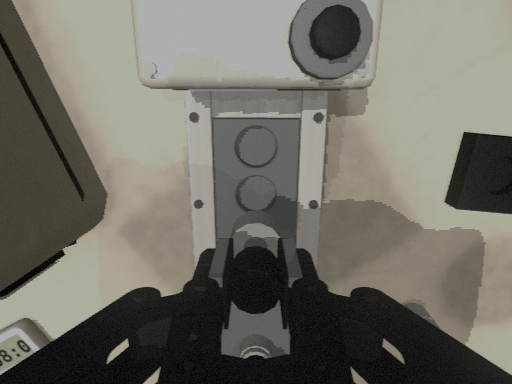

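The standard is held at (256,270), in line with pockets 3 and 4 in column 256, so lateral bias is negligible. Next I'll place it in the holder.

Run:
```python
from h import *
g=(564.3,-415.2)
go(g,130,YAW); lin(g,58,100); t=lin(g,38,25,8); s=bot.read_state(); print(t,s["position"].round(1),s["force"].round(1),s["t"])
bot.set_gripper(48); lin(g,130,150); 
p=(432,-351); go(p,190,0); bot.dwell(.2); c=grab("c_C"); print(pellet(c)); print(bot.read_state()["t"])
p=(570,-415);go(p,190,0);bot.dwell(.2); c=grab("c_hs")
cv2.imwrite("pics/hs.png",cv2.resize(c["color"][90:250,170:350],None,fx=3,fy=3))
```

```text
True [ 564.3 -415.2   40.8] [-1.4  0.8  8. ] 14.1667
[(np.float64(256.1159090909091), np.float64(177.73181818181817), np.int32(440), np.float64(430.2), np.float64(-352.0))]
16.225
```

View pics/hs.png

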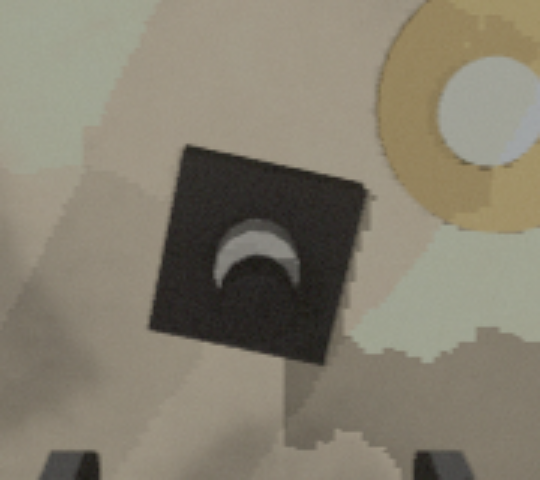

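The standard sits centred in the holder recess, at about (255,260) in the crop, and the stop height matches home. Next are the cups, starting with C.

```bash
cat >> h.py <<'E'
def cup(near,px,tag):
    bot.set_gripper(46,30); go(near,190,0); bot.dwell(.2); c=grab("c_"+tag); L=[k for k in pellet(c) if np.hypot(k[3]-near[0],k[4]-near[1])<80]
    print("pellets",[(round(float(k[0])),round(float(k[1])),int(k[2]),float(k[3]),float(k[4])) for k in L])
    if len(L)!=1: return
    g=np.array(L[0][3:5]); go(g,90,YAW); lin(g,13,90); bot.set_gripper(10,30); s=bot.read_state(); print("open",s["opening"],s["grasp_force"],s["position"].round(1))
    if s["opening"]<22: return
    lin(g,120,150); p=an(px); go(p,100,YAW); lin(p,55,100); t=lin(p,35,25,6); s=bot.read_state(); print("place",t,s["position"].round(1),s["force"].round(1),s["t"])
E
python3 - <<'E'
from h import *
cup((430,-352),138,"C2")
E
```

```text
pellets [(255, 176, 443, 430.2, -352.0)]
open 25.760386656867027 29.145363718271255 [ 430.5 -352.3   13.7]
place True [ 576.8 -219.8   37.7] [-0.4  0.7  9.3] 22.9917
```

Contact came at exactly home height. I'll release it and fetch the left cups, going around the centrifuge.

```bash
cat > /tmp/e.py <<'E'
s=open('h.py').read()
s=s.replace('lin(g,120,150); p=an(px)','lin(g,120,150); via(g); p=an(px)')
s+='''
def via(p):
    if p[1]>0: bot.movep((430,150,220),q(YAW)); bot.movep((430,-100,220),q(YAW))
def rel(px):
    bot.set_gripper(42); lin(an(px),130,150)
'''
open('h.py','w').write(s)
E
python3 /tmp/e.py
python3 - <<'E'
from h import *
rel(138); go(an(95),190,0); bot.dwell(.2); c=grab("v1"); print(pellet(c), "expect p3",an(138).round(1)); 
bot.movep((430,-100,220),q(0)); bot.movep((430,150,220),q(0))
cup((420,285),102,"B")
E
```

```text
[(np.float64(261.76948590381426), np.float64(131.41956882255388), np.int32(603), np.float64(573.7), np.float64(-220.4))] expect p3 [ 576.9 -220. ]
pellets [(249, 187, 431, 409.5, 289.0)]
open 25.48044021599289 29.075678139925003 [409.9 289.2  13.6]
place True [ 541.  -215.6   37.6] [-1.6  0.7 10.5] 33.8917
```

Run:
```python
from h import *
print("p3 at z60",pt(load("v1"),261.77,131.42,60).round(1))
rel(102); bot.movep((430,-100,220),q(0)); bot.movep((430,150,220),q(0))
cup((520,285),66,"A")
```

```text
p3 at z60 [ 576.6 -219.9   60. ]
pellets [(253, 171, 448, 524.2, 285.4)]
open 25.828338993553615 29.271140098571777 [524.6 285.6  13.7]
place True [ 505.3 -211.3   37.4] [-0.3 -0.7  4.2] 44.325
```

Run:
```python
from h import *
rel(66); go(an(60),200,0); bot.dwell(.2); c=grab("v2")
for k in pellet(c): print(pt(c,k[0],k[1],60).round(1))
print([an(x).round(1) for x in(66,102,138)])
go((400,-420),300,0); bot.dwell(.2); t=bot.capture("top"); s=bot.capture("scene"); print(bot.read_state()["t"])
cv2.imwrite("pics/chk.png",np.vstack([np.hstack([cv2.resize(t["color"][110:260,140:400],(400,231)),cv2.resize(s["color"][150:300,120:380],(400,231))]),np.hstack([cv2.resize(c["color"],(400,300))]*2)]))
```

```text
[ 576.7 -219.9   60. ]
[ 540.7 -215.6   60. ]
[ 504.7 -211.3   60. ]
[array([ 505.4, -211.3]), array([ 541.1, -215.6]), array([ 576.9, -220. ])]
47.3167
```

View pics/chk.png

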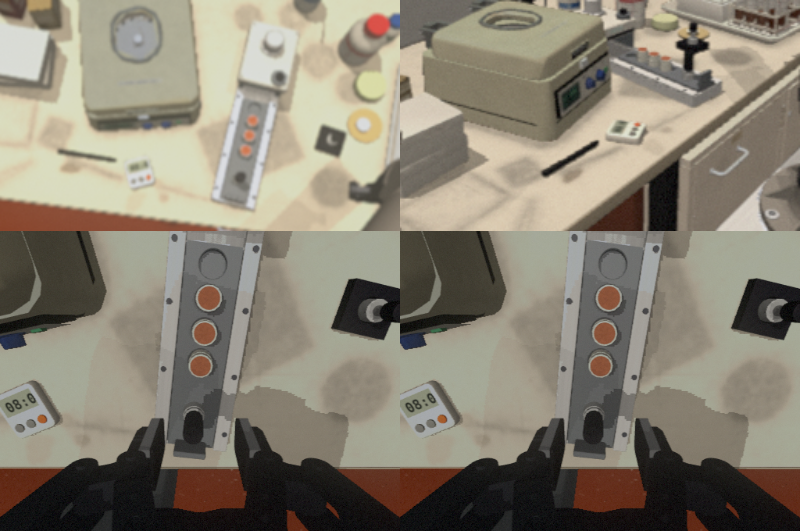

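All three cups are centred in pockets 1 to 3, with pellets at (505,-211), (541,-216) and (577,-220). No other cup is on the bench, and the bystanders are unmoved. Next, the pin.

Run:
```python
from h import *
g=an(0)
bot.set_gripper(48,30); go(g,150,YAW); lin(g,61,100); bot.set_gripper(10,30); s=bot.read_state(); print(s["opening"],s["position"].round(1),s["force"].round(1))
z=s["position"][2]
lin(g,z+14,40); s=bot.read_state(); print(s["opening"],s["position"].round(1),s["force"].round(1))
t=lin(an(30),z+14,40,20); s=bot.read_state(); print("drag",t,s["opening"],s["position"].round(1),an(30),s["force"].round(1))
if not t: bot.set_gripper(42); lin(an(30),150,120)
go(an(20),210,0); bot.dwell(.2); c=grab("v3"); print(bot.read_state()["t"])
for k in pellet(c): print(pt(c,k[0],k[1],60).round(1))
```

```text
21.290902617681194 [ 440.2 -203.5   61.6] [-1.9  1.4  6. ]
21.02391812133988 [ 439.9 -203.5   75.8] [ 0.4  0.9 -0.9]
drag False 20.97445151118438 [ 468.9 -206.8   75.1] [ 469.65183923 -206.9876845 ] [-5.1  0.3  2.3]
53.0917
[ 596.1 -222.9   60. ]
[ 565.5 -218.5   60. ]
[ 529.5 -214.3   60. ]
[434.5 -22.8  60. ]
```

View pics/v3.png

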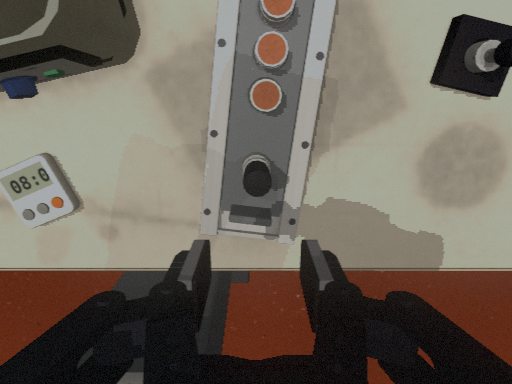

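The tray has moved about 25 mm. The pin stands upright at (256,178) and the lug is at (250,214). Now I'll push the lug.

Run:
```python
from h import *
bot.set_gripper(0,30); go(an(-52),110,YAW); lin(an(-52),48,80)
t=lin(an(70),48,45,15); s=bot.read_state(); print("p1",t,s["position"].round(1),s["force"].round(1),s["t"])
if not t:
    t=lin(an(130),48,12,12); s=bot.read_state(); print("p2",t,s["position"].round(1),s["force"].round(1),s["t"])
    print("tool x",(s["position"][:2]-an(0))@D)
    x=(s["position"][:2]-an(0))@D
    lin(an(x-15),48,60); lin(an(x-15),150,120)
    go(an(120),210,0); bot.dwell(.2); c=grab("v4")
    for k in pellet(c): p=pt(c,k[0],k[1],60); print(p.round(1),((p[:2]-an(0))@D).round(1))
```

```text
p1 False [ 508.  -211.7   47.7] [-10.2   1.    7.4] 57.9083
p2 True [ 544.7 -216.1   47.1] [0.7 0.2 0.1] 60.875
tool x 105.59300390632542
```

View pics/v4.png

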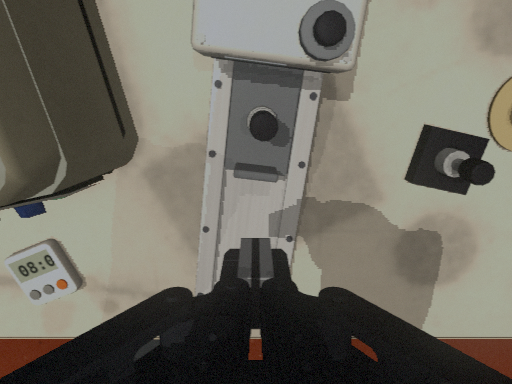

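The pin is at (264,124), the lug at (256,172), and the cups are under the head. The stop may have been the pin dropping, so I'll test by pushing gently again for a lock, then touching the pin's top for its height.

Run:
```python
from h import *
go(an(88),150,YAW); lin(an(88),48,100); bot.dwell(.2)
t=lin(an(130),48,12,14); s=bot.read_state(); x=(s["position"][:2]-an(0))@D; print("push",t,x,s["force"].round(1))
lin(an(x-15),48,60); lin(an(x-15),150,120)
px=x+61; go(an(px),150,YAW); lin(an(px),118,60); t=lin(an(px),93,12,5); s=bot.read_state(); print("touch",t,s["position"].round(1),s["force"].round(1),s["t"])
lin(an(px),150,100)
```

```text
push True 105.5884055363486 [ 0.6  0.2 -0.7]
touch True [ 605.3 -223.5   98.3] [-1.6  1.5  7.7] 70.3583
```

The tray locks at the same place on both pushes, and the pin's top is at 98 mm, so the pin is home. Next I'll locate the button.

```bash
cat >> h.py <<'E'
def dark(c,u,v,w=26):
    u,v=int(u),int(v); u0,v0=max(u-w,0),max(v-w,0)
    g=cv2.cvtColor(c["color"],cv2.COLOR_BGR2GRAY)[v0:v+w,u0:u+w]; m=(g<60).astype(np.uint8)
    n,_,st,ce=cv2.connectedComponentsWithStats(m); i=1+np.argmax(st[1:,4]); return ce[i]+[u0,v0],st[i]
def tri(obs):
    A=np.zeros((3,3));b=np.zeros(3)
    for c,uv in obs:
        e,d=ray(c,*uv); d=d/np.linalg.norm(d); P=np.eye(3)-np.outer(d,d); A+=P;b+=P@e
    return np.linalg.solve(A,b)
E
python3 - <<'E'
from h import *
a=load("g_std"); ua,sa=dark(a,335,32,30); p=pt(a,*ua,118); print(ua,sa,p.round(1))
go((p[0]+10,p[1]),260,0); bot.dwell(.2); c=grab("btn"); u=proj(c,p); ub,sb=dark(c,*u,30); print(u,ub,sb, pt(c,*ub,118).round(1))
P=tri([(a,ua),(c,ub)]); print("tri",P.round(1))
cv2.imwrite("pics/btn_c.png",cv2.resize(c["color"][60:260,130:380],None,fx=3,fy=3))
d=P[:2]-an(0); print("analyser x,y",d@D,d@[-D[1],D[0]])
E
```

```text
[334.62959516  32.10609586] [   4    3   52   55 2149] [ 670.1 -265.1  118. ]
[255.44330351 188.81433748] [254.55896226 190.7759434 ] [ 19  21  24  24 424] [ 668.3 -264.3  118. ]
tri [ 669.6 -264.2  122. ]
analyser x,y 235.35977590869763 -32.82867882949235
```

View pics/btn_c.png

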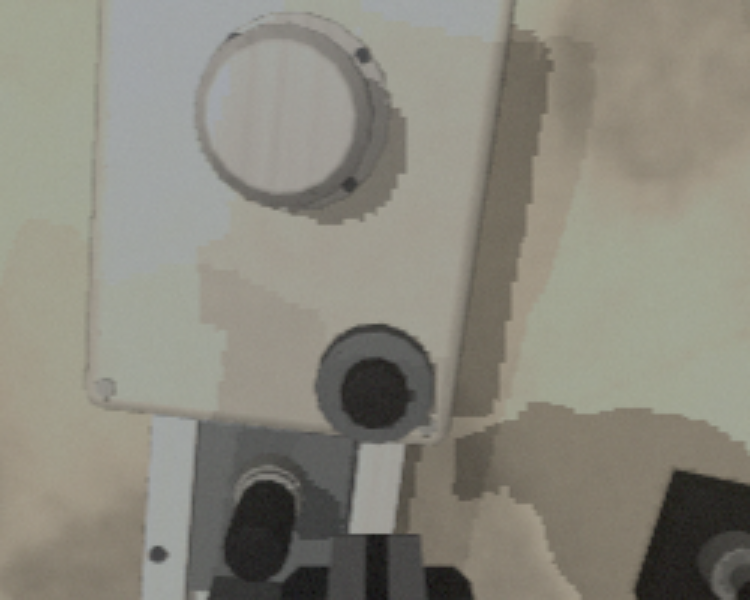

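The black button is at crop (375,393), about (669,-264.5,~120) in world. I'll press it slowly with a force limit.

Run:
```python
from h import *
g=(669,-264.4)
go(g,150,YAW); bot.dwell(.2)
t=lin(g,127,40,4); print(t)
t0=lin(g,105,8,3); z0=bot.read_state()["position"][2]
t=lin(g,z0-12,8,14); s=bot.read_state(); print("first",t0,z0,"end",t,s["position"].round(1),s["force"].round(1)); bot.dwell(.3); s=bot.read_state(); print(s["position"].round(1),s["force"].round(1))
lin(g,150,60); print(bot.read_state()["t"])
```

```text
False
first True 121.53774984073904 end True [ 669.2 -264.4  121.1] [-2.1  0.7  7.9]
[ 669.2 -264.4  121.1] [-2.3  0.   8.5]
75.85
```

Whether that was a full press is unclear, so I'll step down and log force against height.

Run:
```python
from h import *
g=(669,-264.4)
lin(g,130,60); bot.dwell(.3)
for z in (130,128,126,125,124,123,122,121,120,119,118,117,116,115,114,113):
    bot.movel((*g,z),feed=15); bot.dwell(.15); s=bot.read_state(); f=s["force"][2]; print(z,s["position"][2].round(1),f.round(1))
    if f>22: break
bot.dwell(.3); lin(g,160,60); bot.dwell(.3); print(bot.read_state()["t"])
```

```text
130 130.0 -0.2
128 128.0 0.4
126 126.2 1.6
125 125.1 2.4
124 124.0 4.0
123 123.0 2.6
122 122.0 4.4
121 121.2 5.9
120 121.0 14.4
119 120.8 24.5
82.1333
```

Contact starts at about 127 mm and the hard stop is at 121 mm, so the button went in its full 6 mm. One last look after backing away.

Run:
```python
from h import *
go(an(110),300,0); bot.dwell(.3); c=grab("f1"); bot.movep((400,-420,320),q(0)); bot.dwell(.3); s=bot.capture("scene"); t=bot.capture("top")
cv2.imwrite("pics/fin.png",np.vstack([np.hstack([cv2.resize(t["color"][110:260,140:400],(400,231)),cv2.resize(s["color"][140:230,230:386],(400,231))]),np.hstack([cv2.resize(c["color"],(400,300)),cv2.resize(c["color"][60:210,156:356],(400,300))])]))
```

```text
(no output)
```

View pics/fin.png

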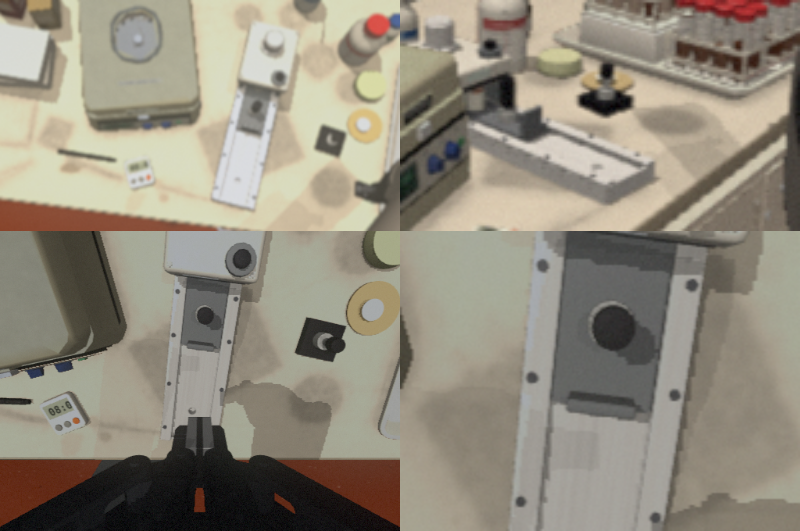

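The tray is locked under the head with the pin upright and low at crop (613,325). The standard is upright in its holder, no cups are left on the bench, and the bystanders are unmoved. I'm handing in.

```bash
python3 -c "
from cell import bot
print(bot.hand_in())"
```

```text
the job is handed in; nothing more can be done
None
```

I handed the job in with no verdict returned: the standard is back in its holder, all three cups found are seated in pockets 1–3, the tray is locked under the head with the pin home in the measuring hole, and the start button was pressed fully in and released (pressed a second time to confirm full travel).

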